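# Roll a lino block through the table-top etching press

## Robot

A 7-joint arm with a two-finger parallel gripper is mounted at the origin on the work surface. World frame = base frame: x ahead of the robot, y to its left, z up, the work surface at z = 0. Lengths are in m, angles in rad, forces in N, time in s.
With the tool pointing down it reaches from about 0.35 to 0.9 m from the base axis. Payload 7.2 kg.
Tool frame: the origin (TCP) lies on the centre line of the jaws, within the pads' length; the fingertips stand 8 mm ahead of it and the grasp point (between the pads) lies 11 mm behind it; z points along the fingers, y is the line along which they close (so a half turn about z gives the same grasp; the last joint's range is limited). The gripper opens to 88 mm and grips with 3 to 60 N. Pads are 20 mm wide; open, the fingers measure 115 mm over their backs; the gripper's body (75 mm by 178 mm) begins 61 mm behind the grasp point.
Start: joints at [-1.193, 0.411, -0.013, 1.596, 0.006, 1.134, -0.082], TCP at [0.269, 0.564, 0.231] pointing down, gripper open.
Joint ranges: [-2.95, 2.95], [-0.29, 1.99], [-1.47, 1.44], [0.14, 2.54], [-1.03, 4.17], [0.13, 1.85], [-2.86, 2.86]. Speed limits (rad/s): [2.39, 2.39, 3.01, 3.01, 3.14, 3.14, 3.14].

## Interface

Orientations are given as a unit quaternion [x, y, z, w].
In Python, from station import env, vision gives the robot as it stands. The module is installed in compiled form; this text tells all that it offers.
- The arm moves only by the tool arm_command, never from a script. Its argument "motion" is a list of rows, each a list of 6 numbers: the shift along the tool's x, y, z in m, then the turn, a rotation vector about the tool's x, y, z in rad. In form: [[x, y, z, wx, wy, wz], ...]. A call has exactly 10 rows; each row is the pose to reach, as a shift and turn from the pose commanded when the call began, along the tool's axes at that moment; what a row does not reach only later rows make up. A row lasts 1/12 s, in which the tool goes at most 41.7 mm and 7.16 degrees, less where a joint would pass 70% of its speed; a pose out of reach is approached as far as the arm can. A call with a gripper value outside its range is refused whole. "fingers" is the closure in counts, from 0 (fully open) to 255 (shut), set as the call begins (left out, the last holds). The fingers move at their own pace and stop on an object; "squeeze" is the grip in N (left out, the last holds). Time passes only in rows, so rows that repeat a pose let the fingers close, or fill a call up. It gives the time, the measured TCP pose, the force, the opening and the grip force at its end, in the units of the state.
- env.get_obs(): the state, without advancing time (a new reading comes with each control period).
- vision.snapshot(name): name is "side" or "top" or "wrist"; returns the picture (420x560x3 uint8, red, green, blue); there is no depth.
- vision.get_calibration(name): a dict with "camera_matrix" (3x3 intrinsics, pixels), "origin" and "rotation" of the camera in the world. Camera axes: x right, y down, z forward; pixel columns grow to the right and rows downward; lengths in m; the calibration is good to about 2 mm. A picture is of the moment at which its call begins: read the wrist's pose just before it. get_calibration takes no time and is no camera call; for the wrist camera it gives the pose at the moment of the call.
- env.close_job(): hands the job in; it is judged then, once.
The state is a dict: "clock": time; "q": joint angles; "qvel": joint speeds; "joint_torque": joint torques, N m; "eef_pos": TCP position; "orientation": TCP orientation; "wrist_force": force on the tool from outside, world axes, zero at the start; "torque": the same for the moment, N m; "opening": finger opening in m; "grip_force": force on a finger pad.
Only numpy, scipy, OpenCV 4.12 (cv2) and the standard library are available. Lean on these libraries where they do the work, as an engineer would, in place of code of your own. Each camera call takes 0.05 s, during which the arm holds its last target. There are 200 camera calls.

## Task

Roll the wooden printing block through the etching press: push the spokes of the star wheel round with a fingertip, one spoke after the other, their tops coming towards you, so that the bed carries the block under the roller and out on the far side, clear of the roller so that it could be lifted straight up. Stop there, before the bed runs up against its end stop, and take the finger away. Turn only the wheel: keep off the bed and the block, lift nothing, and leave the other things on the table where they are.

Things in the scene. Friction and masses are not known exactly. Their poses are not given: they have to be found in the camera images.
- press: fixed cast-iron etching press: two upright cheeks (100 wide in x, outer faces at y = +-140, base feet 270 long, pressure screws up to 253 above the table) with two steel rollers between them. Origin: on the table, midway between the cheeks, below both roller axes. Its x axis is the bed's travel and points from the robot's side to the far side; z up; the rollers lie along y.
- roller_mid (a point): middle of the upper roller, on its axis, 153 above the table; axes as the press. The roller (diameter 72, 228 long) is on one shaft with the star wheel; the block just passes under it.
- bed: flat aluminium bed, 355 x 205 x 8, sliding between the rollers, with a card on it and a steel stop strip across each end. Origin: on top of the card, 94 above the table, at the start straight above the press's origin; its x in the press's frame is the bed's travel. The near strip meets the cheeks (the end stop) at a travel of 190. It runs stiffly and stays where it is left.
- wheel_hub (a point): centre of the star wheel, 153 above the table. Its five spokes, 72 degrees apart, lie in an upright plane on the press's +y side, 190 from its middle and 50 outside the cheek. Each is a straight round bar from the hub (diameter 66) with a round grip of diameter 22 from radius 70 to its rounded end at radius 135; the highest reaches at most 288 above the table.
- star_wheel (a joint): turn of the wheel, rad. At 0 and every 1.2566 from it a spoke stands straight up; at +a it leans by a to the robot's side (press -x). Grows as the spoke tops come to the robot's side; the bed then travels 36 mm to the far side per rad. Starts within half a spacing of 0. Takes about 6 to 8 N at a grip; stays where it is left, does not run on.
- block: printing block, a wooden board faced with lino, lying loose, face down on the bed's card: 70 along the travel, 130 across, 22 high, 0.2 kg, square within 3 degrees. Origin: centre of its underside. It starts on the robot's side, its centre 45 to 75 before the roller axis; it is clear of the roller when its centre is 71 or more beyond the axis (rear edge beyond the roller's radius).
- ink_tin: round steel ink tin, diameter 84, height 45; origin at the centre of its underside. Bystander.
- brush_jar: glass jar with paint brushes standing in it, diameter 84, brush tips up to about 250 above the table; origin at the centre of its underside. Bystander.
- spare_block: spare plywood lino block lying face up on the table, 100 x 75 x 22; origin at the centre of its underside. Bystander.
- solvent: amber glass bottle, diameter 72, height 190; origin at the centre of its underside. Bystander.
- varnish_jar: glass jar with a steel lid, diameter 68, height 85; origin at the centre of its underside. Bystander.
- brayer: hand ink roller with a wooden handle, about 180 long, 43 high, lying on the stone inking slab; origin between roller and handle, on the slab. Bystander.
- ink_knife: flat ink knife, about 200 long, lying on the slab; origin at its middle, on the slab. Bystander.
There are look-alikes about, which are no part of the job. What is shaped like the block but orange or turquoise is not meant.

How it is judged:
On the way:
1. the block is under the roller while a finger pushes on a spoke (x of block in the frame of press between -0.035 and 0.035 m and contact force between the fingers and star_wheel above 0.5 N), for 0.1 s.
At the end, for the whole second after the job is handed in: The block lies flat on the bed, at rest, its centre at least 68 mm beyond the roller axis on the far side, and the bed has travelled less than 183 mm (its end stop is at 190 mm) (x of block in the frame of press above 0.068 m and x of bed in the frame of press below 0.183 m and z of block in the frame of bed between -0.004 and 0.004 m and angle between block's own z axis and vertical below 0.05 rad and linear speed of bed below 0.005 m/s and linear speed of block below 0.01 m/s); the robot touches nothing.
It fails at once if the bed runs up against its end stop (travel over 187 mm) (x of bed in the frame of press above 0.187 m).
It fails at once if the robot pushes on the bed (contact force between any of the fingers, the arm and bed above 1 N).
It fails at once if the robot pushes on the block (contact force between any of the fingers, the arm and block above 0.5 N).
It fails at once if the block is lifted off the bed (z of block in the frame of bed above 0.006 m).
It fails at once if one of the other things on the table is pushed or carried more than 15 mm (distance of any of ink_tin, brush_jar, spare_block, solvent, varnish_jar, brayer, ink_knife from where it was at the start of the episode above 0.015 m).
It also fails if it takes over 67 s, if anything falls off the work surface, if the arm or the gripper's body presses on something with over 40 N, if the wrist force passes 120 N, or if a joint passes its speed limit or range.

## Working session

There is one attempt and no reset: what is moved stays moved. The work goes in short steps, Python scripts to look and compute and a tool call to move; the robot and the scene stay as the last step left them, time stands still between calls to the robot, and variables do not carry over. Pictures are saved under pics/ and viewed, at most 10 in all, crops included, and the job is handed in when it is done.

Besides the shell and the picture viewer there is one more tool, called after "Emit:" as name(argument=value, ...) on one line, values as JSON. arm_command: Moves the arm, as the interface text tells. Its arguments: {"type":"object","properties":{"motion":{"type":"array","items":{"type":"array","items":{"type":"number"}}},"fingers":{"type":"number"},"squeeze":{"type":"number"}},"required":["motion"]}

```bash
mkdir -p pics
python3 - <<'E'
from station import env, vision
import cv2,numpy as np
for n in("side","top"):
    im=vision.snapshot(n); cv2.imwrite(f"pics/{n}0.png",im[:,:,::-1])
    c=vision.get_calibration(n); print(n,{k:np.round(v,4).tolist() for k,v in c.items()})
o=env.get_obs(); print({k:np.round(v,3).tolist() for k,v in o.items()})
E
```

```text
side {'camera_matrix': [[521.8862, 0.0, 278.9224], [0.0, 521.8862, 212.3897], [0.0, 0.0, 1.0]], 'origin': [0.8728, -1.4703, 1.4241], 'rotation': [0.9077, 0.1064, -0.0535, -0.4025]}
top {'camera_matrix': [[412.4965, 0.0, 275.2919], [0.0, 412.4965, 197.7346], [0.0, 0.0, 1.0]], 'origin': [0.2675, -0.0772, 1.4524], 'rotation': [-0.6983, 0.7105, -0.0656, 0.0574]}
{'clock': 0.1, 'q': [-1.193, 0.412, -0.013, 1.597, 0.006, 1.134, -0.082], 'qvel': [0.001, -0.001, 0.0, -0.0, 0.001, 0.001, 0.0], 'joint_torque': [0.002, -58.91, 0.643, -29.171, -0.054, 0.015, 0.0], 'eef_pos': [0.269, 0.564, 0.23], 'orientation': [0.221, 0.975, -0.001, -0.0], 'wrist_force': [-0.129, -0.95, -0.232], 'torque': [-0.016, -0.005, 0.016], 'grip_force': 0.0, 'opening': 0.088}
```

View pics/top0.png

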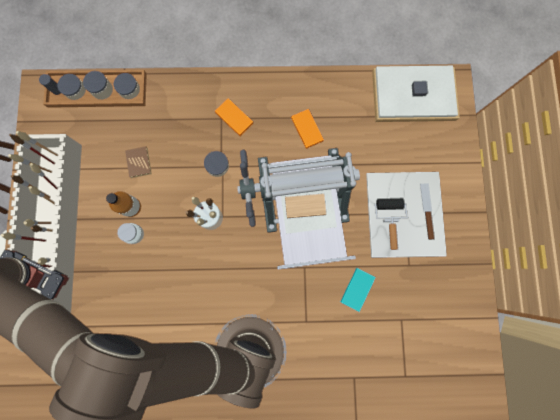

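View pics/side0.png

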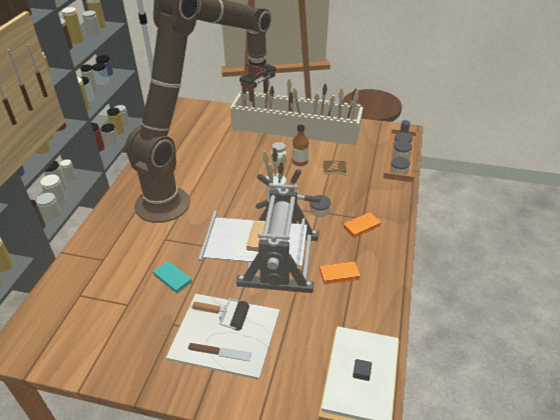

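The top view shows the press at about (307,185), with the star wheel on its left at (248,187). The pale wood block on the bed is at (306,205). Look-alikes are orange (234,117), orange (307,128) and turquoise (358,290). The brush jar (207,213) and ink tin (216,163) stand left of the wheel. I choose the wood block on the bed and the wheel at (248,187), and check both in close crops.

Run:
```python
import cv2
a=cv2.imread("pics/top0.png")[130:280,180:380]; cv2.imwrite("pics/c1.png",cv2.resize(a,None,fx=4,fy=4,interpolation=2))
a=cv2.imread("pics/side0.png")[140:300,190:350]; cv2.imwrite("pics/c2.png",cv2.resize(a,None,fx=3.75,fy=3.75,interpolation=2))
```

```text
(no output)
```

View pics/c1.png

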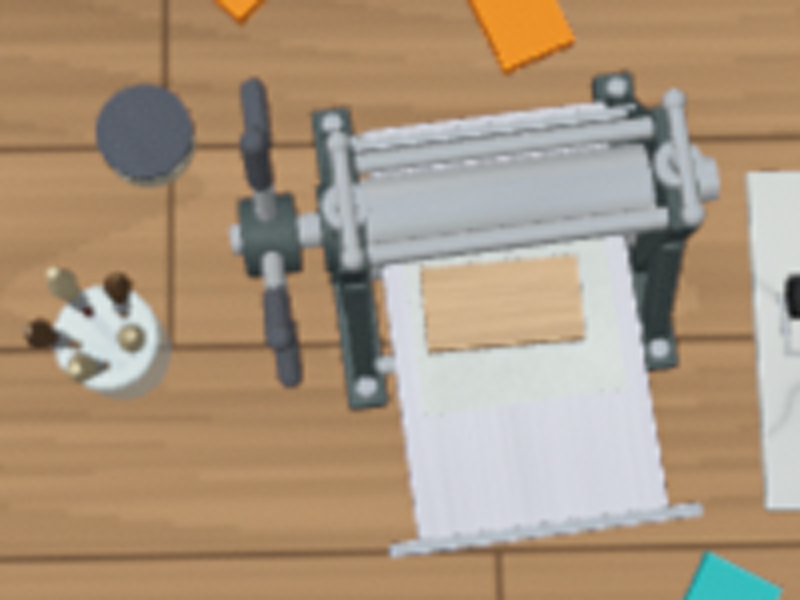

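View pics/c2.png

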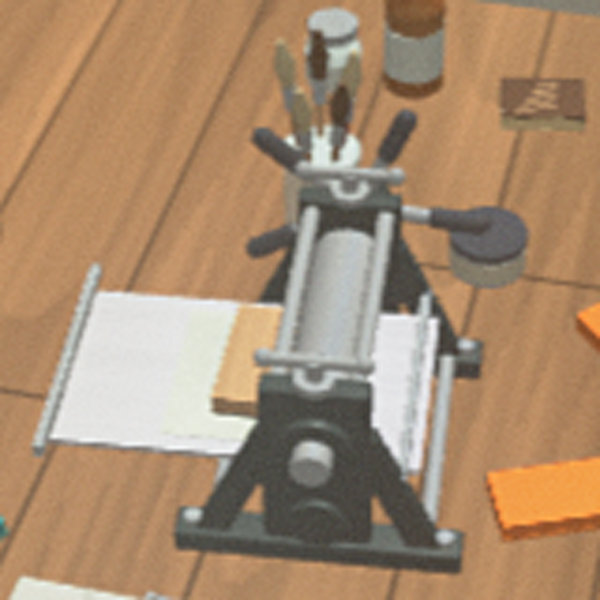

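The crops show the pale wooden block on the bed on the robot's side, with top corners at (420,268), (580,255), (584,340) and (428,352) in the top crop. The hub is at (270,235). In the side crop the spoke tips are near (262,137), (405,122), (488,222) and (255,245).

```bash
cat > h.py <<'E'
import numpy as np
from scipy.spatial.transform import Rotation as R
from station import env, vision
def ray(n,p):
    c=vision.get_calibration(n); K=np.array(c["camera_matrix"]); r=np.array(c["rotation"])
    M=R.from_quat(r).as_matrix() if r.size==4 else r
    return np.array(c["origin"]), M@np.linalg.solve(K,[p[0],p[1],1])
def plane(n,p,pt,nrm):
    o,d=ray(n,p); return o+d*(np.dot(nrm,np.array(pt)-o)/np.dot(nrm,d))
def atz(n,p,z): return plane(n,p,[0,0,z],[0,0,1])
T=lambda u,v:(180+u/4-.4,130+v/4-.4)
S=lambda u,v:(190+u/3.75-.4,140+v/3.75-.4)
E
python3 - <<'E'
from h import *
np.set_printoptions(precision=4,suppress=True)
b=np.array([atz("top",T(*p),.025) for p in[(333,122),(617,88),(660,348),(366,387)]])
print("bolts",b[:,:2],b.mean(0)); ax=(b[0]-b[3]+b[1]-b[2]);print("yaw",np.arctan2(ax[1],ax[0]),np.linalg.norm(b[0]-b[3]),np.linalg.norm(b[0]-b[1]))
r=np.array([atz("top",T(*p),.153) for p in[(366,212),(648,177)]]);d=r[0]-r[1];print("roller",r.mean(0),np.linalg.norm(d),"yaw",np.arctan2(-d[0],d[1]))
h=atz("top",T(270,235),.153+.0);print("hub(top z.153)",h)
k=np.array([atz("top",T(*p),.116) for p in[(420,268),(580,255),(584,340),(428,352)]]);print("block",k.mean(0),np.linalg.norm(k[0]-k[1]),np.linalg.norm(k[0]-k[3]))
E=np.array([atz("top",T(*p),.098) for p in[(395,550),(700,510)]]);print("strip",E[:,:2])
yaw=np.arctan2(ax[1],ax[0]); 
for nm,yw,c in(("b",yaw,b.mean(0)),("r",np.arctan2(-d[0],d[1]),r.mean(0))):
  X=np.array([np.cos(yw),np.sin(yw),0]);Y=np.array([-np.sin(yw),np.cos(yw),0]);c=np.array([c[0],c[1],0])
  hub=c+.19*Y+[0,0,.153]; print(nm,"hub",hub,"block x,y",(k.mean(0)-c)@X,(k.mean(0)-c)@Y)
  for cam,F,ps in(("side",S,[(262,137),(405,122),(488,222),(255,245)]),("top",T,[(254,84),(290,380)])):
    for p in ps:
      q=plane(cam,F(*p),hub,Y)-hub; x,z=q@X,q[2]; print(cam,p,"r",np.hypot(x,z),"lean deg",np.degrees(np.arctan2(-x,z)))
for n,p,z in(("tin",(145,133),.045),("jar",(108,340),.1)): print(n,atz("top",T(*p),z))
E
```

```text
bolts [[ 0.6558 -0.0543]
 [ 0.6833 -0.3095]
 [ 0.4478 -0.337 ]
 [ 0.418  -0.0798]] [ 0.5512 -0.1951  0.025 ]
yaw 0.11167836935867663 0.23911022440106253 0.2566770137038374
roller [ 0.5584 -0.1962  0.153 ] 0.23005131840762535 yaw 0.11015878260530838
hub(top z.153) [ 0.5282 -0.0046  0.153 ]
block [ 0.4752 -0.1932  0.116 ] 0.132554826098132 0.06988446173065296
strip [[ 0.2776 -0.101 ]
 [ 0.3052 -0.35  ]]
b hub [ 0.53   -0.0063  0.153 ] block x,y -0.0753677591522769 0.010379810455354662
side (262, 137) r 0.12869515260045777 lean deg 50.099884911736204
side (405, 122) r 0.12077281542329876 lean deg -20.334804554491758
side (488, 222) r 0.12700913552193283 lean deg -92.48534477773538
side (255, 245) r 0.1263603497066058 lean deg 118.26552789100327
top (254, 84) r 0.1238937949831364 lean deg -88.79304568671975
top (290, 380) r 0.11975755785896576 lean deg 89.72340422989241
r hub [ 0.5376 -0.0074  0.153 ] block x,y -0.0824355381096602 0.012155158319897453
side (262, 137) r 0.13501004336587488 lean deg 51.55897160731639
side (405, 122) r 0.11992398658426875 lean deg -16.873263110040767
side (488, 222) r 0.11968046805621117 lean deg -91.78448648181953
side (255, 245) r 0.13188637812151446 lean deg 116.23688304664165
top (254, 84) r 0.11793820205619185 lean deg -55.34019854893422
top (290, 380) r 0.1438072552821333 lean deg 67.89624886287736
tin [0.6429 0.1105 0.045 ]
jar [0.4526 0.1325 0.1   ]
```

```bash
cat >> h.py <<'E'
yw=.111;X=np.array([np.cos(yw),np.sin(yw),0]);Y=np.array([-np.sin(yw),np.cos(yw),0]);HUB=np.array([.531,-.0065,.153])
def rel(x,y,ztip,sgn=1):  # press-frame offset from hub; fingertip height -> tool shift, turn
    o=env.get_obs(); Rt=R.from_quat(o["orientation"]); p=np.array(o["eef_pos"])
    t=HUB+x*X+y*Y; t[2]=ztip+.008
    G=R.from_matrix(np.column_stack([np.cross(sgn*X,[0,0,-1]),sgn*X,[0,0,-1]]))
    return np.round(Rt.inv().apply(t-p),4),np.round((Rt.inv()*G).as_rotvec(),4),t
E
python3 - <<'E'
from h import *
for s in(1,-1): print(rel(.1,0,.33,s))
print(R.from_quat(env.get_obs()["orientation"]).as_matrix().round(3))
E
```

```text
(array([-0.5668, -0.3488, -0.1076]), array([-1.300e-03,  8.000e-04,  1.014e+00]), array([0.63038458, 0.00457722, 0.338     ]))
(array([-0.5668, -0.3488, -0.1076]), array([-1.0000e-03, -1.5000e-03, -2.1276e+00]), array([0.63038458, 0.00457722, 0.338     ]))
[[-0.902  0.431 -0.001]
 [ 0.431  0.902 -0.001]
 [-0.    -0.001 -1.   ]]
```

Emit:
arm_command(motion=[[0, 0, -0.04, 0, 0, 0], [0, 0, -0.08, 0, 0, 0.06], [-0.02, -0.012, -0.108, 0, 0, 0.12], [-0.05, -0.03, -0.108, 0, 0, 0.2], [-0.085, -0.052, -0.108, 0, 0, 0.3], [-0.12, -0.074, -0.108, 0, 0, 0.4], [-0.155, -0.095, -0.108, 0, 0, 0.5], [-0.19, -0.117, -0.108, 0, 0, 0.6], [-0.225, -0.138, -0.108, 0, 0, 0.7], [-0.26, -0.16, -0.108, 0, 0, 0.8]], fingers=255, squeeze=10)

```text
clock: 0.93
eef_pos: [0.4356, 0.3055, 0.3385]
orientation: [0.585, 0.811, -0.0, -0.0]
wrist_force: [0.9, 0.9, 0.4]
opening: 0.0246
grip_force: 0.0
```

```bash
python3 -c "
from h import *
print(rel(.1,0,.33)); o=env.get_obs(); print(o['clock'],o['q'],o['eef_pos'],o['opening'])"
```

```text
(array([-0.347 ,  0.0901,  0.0004]), array([-3.000e-04, -1.000e-04,  2.092e-01]), array([0.63038458, 0.00457722, 0.338     ]))
0.9333 [-0.91976493  0.17119215  0.25552149  1.6759973  -0.04495073  1.30029367
 -0.3355792 ] [0.43564191 0.30554535 0.33852198] 0.024636919047656428
```

Emit:
arm_command(motion=[[-0.035, 0.009, 0, 0, 0, 0.02], [-0.075, 0.019, 0, 0, 0, 0.05], [-0.113, 0.029, 0, 0, 0, 0.08], [-0.15, 0.039, 0, 0, 0, 0.11], [-0.19, 0.049, 0, 0, 0, 0.14], [-0.225, 0.058, 0, 0, 0, 0.17], [-0.265, 0.068, 0, 0, 0, 0.2], [-0.305, 0.078, 0, 0, 0, 0.209], [-0.345, 0.09, 0, 0, 0, 0.209], [-0.345, 0.09, 0, 0, 0, 0.209]])

```text
clock: 1.77
eef_pos: [0.6326, -0.0, 0.3377]
orientation: [0.669, 0.744, -0.002, 0.002]
wrist_force: [-1.3, -1.3, -1.9]
opening: 0.0008
grip_force: 0.0
```

```bash
python3 -c "
from h import *
import cv2
print(rel(.095,0,.215)); o=env.get_obs(); print(o['clock'],o['q'],o['eef_pos'],o['opening'])
cv2.imwrite('pics/s1.png',vision.snapshot('side')[60:320,160:400,::-1])
t=vision.snapshot('top')[:,:,::-1]
a=cv2.imread('pics/s1.png');b=t[110:290,180:380]
cv2.imwrite('pics/m1.png',cv2.hconcat([cv2.resize(a,(400,433)),cv2.resize(b,(400,433))]))"
```

```text
(array([ 0.0054, -0.0067,  0.1147]), array([-0.0005,  0.0053, -0.0047]), array([0.62541535, 0.00402336, 0.223     ]))
1.7667 [-0.42334337  0.37905555  0.49200438  1.44616545 -0.17424067  1.36064789
  0.18157882] [ 6.32642131e-01 -1.65322657e-05  3.37737103e-01] 0.0008260078658055624
```

View pics/m1.png

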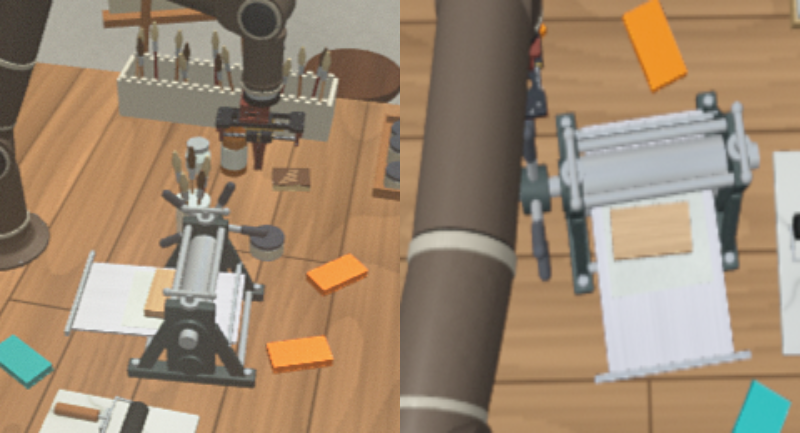

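Left: the closed fingers (258,155) hang above the wheel's far side. Right: the wheel is still at its start angle, with the arm running past on its left. Next I descend behind the top spoke.

Emit:
arm_command(motion=[[0, 0, 0.02, 0, 0, 0], [0.002, -0.002, 0.05, 0, 0, 0], [0.002, -0.002, 0.08, 0, 0, 0], [0.002, -0.002, 0.1, 0, 0, 0], [0.002, -0.002, 0.115, 0, 0, 0], [0.002, -0.002, 0.115, 0, 0, 0], [0.002, -0.002, 0.115, 0, 0, 0], [0.002, -0.002, 0.115, 0, 0, 0], [0.002, -0.002, 0.115, 0, 0, 0], [0.002, -0.002, 0.115, 0, 0, 0]])

```text
clock: 2.7
eef_pos: [0.6289, 0.0113, 0.225]
orientation: [0.665, 0.747, 0.001, 0.001]
wrist_force: [-0.8, 0.1, -0.4]
opening: 0.0007
grip_force: 0.0
```

```bash
python3 -c "
from h import *
print(rel(.095,0,.215)[:2]); print(rel(-.04,0,.215)[:2]);o=env.get_obs(); print(o['wrist_force'],o['eef_pos'])"
```

```text
(array([-0.0068, -0.0043,  0.002 ]), array([ 0.0021, -0.0003,  0.0054]))
(array([-0.0061, -0.1393,  0.0017]), array([ 0.0021, -0.0003,  0.0054]))
[-0.76560788  0.11002079 -0.36160755] [0.62889404 0.01128133 0.2250016 ]
```

Emit:
arm_command(motion=[[-0.003, -0.005, 0.001, 0, 0, 0], [-0.006, -0.012, 0.002, 0, 0, 0], [-0.006, -0.02, 0.002, 0, 0, 0], [-0.006, -0.028, 0.002, 0, 0, 0], [-0.006, -0.036, 0.002, 0, 0, 0], [-0.006, -0.044, 0.002, 0, 0, 0], [-0.006, -0.052, 0.002, 0, 0, 0], [-0.006, -0.06, 0.002, 0, 0, 0], [-0.006, -0.068, 0.002, 0, 0, 0], [-0.006, -0.076, 0.002, 0, 0, 0]])

```text
clock: 3.53
eef_pos: [0.5557, -0.0037, 0.2239]
orientation: [0.665, 0.747, 0.003, 0.003]
wrist_force: [6.3, 0.2, 6.6]
opening: 0.0004
grip_force: 3.7
```

```bash
python3 -c "
from h import *
print(rel(-.045,0,.215)[:2]);o=env.get_obs(); print(o['wrist_force'],o['eef_pos'])"
```

```text
(array([ 0.0003, -0.0699,  0.0004]), array([ 0.0078, -0.    ,  0.0052]))
[6.28190986 0.19976349 6.6229388 ] [ 0.55570508 -0.00365113  0.22394685]
```

Emit:
arm_command(motion=[[0, -0.008, 0, 0, 0, 0], [0, -0.016, 0, 0, 0, 0], [0, -0.024, 0, 0, 0, 0], [0, -0.032, 0, 0, 0, 0], [0, -0.04, 0, 0, 0, 0], [0, -0.048, 0, 0, 0, 0], [0, -0.056, 0, 0, 0, 0], [0, -0.063, 0, 0, 0, 0], [0, -0.068, 0, 0, 0, 0], [0, -0.068, 0, 0, 0, 0]])

```text
clock: 4.37
eef_pos: [0.4873, -0.0112, 0.2233]
orientation: [0.665, 0.747, 0.003, 0.002]
wrist_force: [2.2, 0.8, 5.8]
opening: 0.0002
grip_force: 3.2
```

```bash
python3 -c "
from h import *
import cv2
print(rel(-.045,0,.215)[:2]);print(rel(.1,0,.3)[:2]);o=env.get_obs(); print(o['wrist_force'],o['eef_pos'])
s=vision.snapshot('side')[140:300,190:350,::-1];t=vision.snapshot('top')[130:280,180:380,::-1]
cv2.imwrite('pics/m2.png',cv2.hconcat([cv2.resize(s,(400,400)),cv2.resize(t,(400,300)).copy() if 0 else cv2.copyMakeBorder(cv2.resize(t,(400,300)),0,100,0,0,0)]))"
```

```text
(array([-0.0002, -0.0011,  0.0003]), array([ 0.0062, -0.0009,  0.0054]))
(array([-0.0009,  0.1445, -0.0838]), array([ 0.0062, -0.0009,  0.0054]))
[2.16082182 0.81633908 5.83410963] [ 0.48730776 -0.01119392  0.22328569]
```

View pics/m2.png

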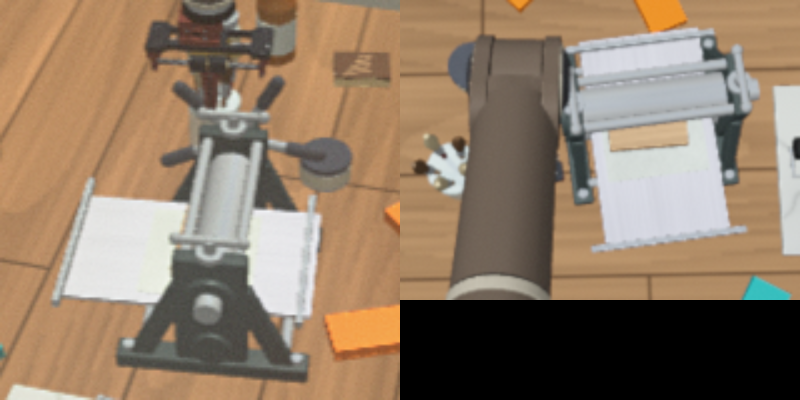

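The bed has moved out (near strip now at (670,238) in the right half), the block is going under the roller, and the spokes are back at nearly the starting phase. Next stroke.

Emit:
arm_command(motion=[[0, 0.002, -0.035, 0, 0, 0], [0, 0.004, -0.075, 0, 0, 0], [0, 0.03, -0.088, 0, 0, 0], [0, 0.068, -0.088, 0, 0, 0], [0, 0.105, -0.088, 0, 0, 0], [0, 0.14, -0.088, 0, 0, 0], [0, 0.142, -0.085, 0, 0, 0], [0, 0.142, -0.055, 0, 0, 0], [0, 0.142, -0.02, 0, 0, 0], [0, 0.142, 0, 0, 0, 0]])

```text
clock: 5.3
eef_pos: [0.625, 0.0047, 0.2184]
orientation: [0.665, 0.747, -0.001, -0.001]
wrist_force: [-1.4, 0.2, -0.6]
opening: 0.0004
grip_force: 0.0
```

```bash
python3 -c "
from h import *
print(rel(.03,0,.215)[:2]);o=env.get_obs(); print(o['wrist_force'],o['eef_pos'])"
```

```text
(array([-0.0004, -0.0647, -0.0044]), array([-0.0036, -0.    ,  0.0049]))
[-1.38683876  0.17382012 -0.62791092] [0.62500162 0.00470783 0.21836524]
```

Emit:
arm_command(motion=[[0, -0.008, 0, 0, 0, 0], [0, -0.016, 0, 0, 0, 0], [0, -0.024, 0, 0, 0, 0], [0, -0.032, 0, 0, 0, 0], [0, -0.04, 0, 0, 0, 0], [0, -0.048, 0, 0, 0, 0], [0, -0.056, 0, 0, 0, 0], [0, -0.063, 0, 0, 0, 0], [0, -0.07, 0, 0, 0, 0], [0, -0.077, 0, 0, 0, 0]])

```text
clock: 6.13
eef_pos: [0.5535, -0.0043, 0.2263]
orientation: [0.665, 0.747, 0.004, 0.004]
wrist_force: [6.5, 1.0, 6.0]
opening: 0.0003
grip_force: 3.6
```

```bash
python3 -c "
from h import *
print(rel(-.045,0,.215)[:2]);o=env.get_obs(); print(o['wrist_force'],o['eef_pos'])"
```

```text
(array([ 0.0007, -0.0676,  0.0026]), array([ 0.0113, -0.0004,  0.0048]))
[6.50803599 0.99364298 6.02116441] [ 0.55351324 -0.00433616  0.22633355]
```

Emit:
arm_command(motion=[[0, -0.008, 0.001, 0, 0, 0], [0, -0.016, 0.002, 0, 0, 0], [0, -0.024, 0.002, 0, 0, 0], [0, -0.032, 0.002, 0, 0, 0], [0, -0.04, 0.002, 0, 0, 0], [0, -0.048, 0.002, 0, 0, 0], [0, -0.056, 0.002, 0, 0, 0], [0, -0.063, 0.002, 0, 0, 0], [0, -0.067, 0.002, 0, 0, 0], [0, -0.067, 0.002, 0, 0, 0]])

```text
clock: 6.97
eef_pos: [0.4865, -0.0119, 0.2235]
orientation: [0.665, 0.747, 0.004, 0.003]
wrist_force: [4.9, 0.2, 5.1]
opening: 0.0004
grip_force: 3.3
```

Emit:
arm_command(motion=[[0, 0.002, -0.035, 0, 0, 0], [0, 0.004, -0.075, 0, 0, 0], [0, 0.03, -0.088, 0, 0, 0], [0, 0.068, -0.088, 0, 0, 0], [0, 0.105, -0.088, 0, 0, 0], [0, 0.14, -0.088, 0, 0, 0], [0, 0.142, -0.085, 0, 0, 0], [0, 0.142, -0.055, 0, 0, 0], [0, 0.142, -0.02, 0, 0, 0], [0, 0.142, 0, 0, 0, 0]])

```text
clock: 7.8
eef_pos: [0.6239, 0.0043, 0.2191]
orientation: [0.665, 0.747, 0.0, 0.0]
wrist_force: [-0.9, 1.1, 0.4]
opening: 0.0005
grip_force: 0.0
```

```bash
python3 -c "
from h import *
import cv2
print(rel(.03,0,.215)[:2]);o=env.get_obs(); print(o['wrist_force'],o['eef_pos'])
s=vision.snapshot('side')[140:300,190:350,::-1];t=vision.snapshot('top')[130:280,180:380,::-1]
cv2.imwrite('pics/m3.png',cv2.hconcat([cv2.resize(s,(400,400)),cv2.copyMakeBorder(cv2.resize(t,(400,300)),0,100,0,0,0)]))"
```

```text
(array([-0.0001, -0.0635, -0.0039]), array([ 0.0004, -0.0002,  0.0047]))
[-0.86015176  1.14111826  0.38718296] [0.62389584 0.00428504 0.21907922]
```

View pics/m3.png

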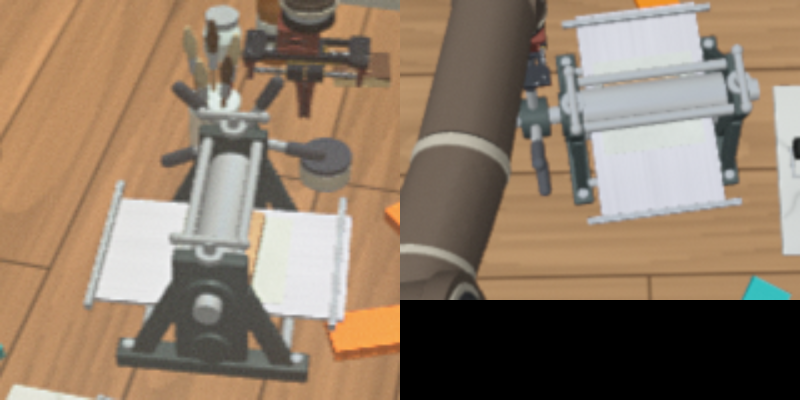

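The bed has gone about two spokes, and the block (258,245 in the left half) is showing at the roller's far side. Third stroke.

Emit:
arm_command(motion=[[0, -0.008, 0, 0, 0, 0], [0, -0.016, 0, 0, 0, 0], [0, -0.024, 0, 0, 0, 0], [0, -0.032, 0, 0, 0, 0], [0, -0.04, 0, 0, 0, 0], [0, -0.048, 0, 0, 0, 0], [0, -0.056, 0, 0, 0, 0], [0, -0.063, 0, 0, 0, 0], [0, -0.07, 0, 0, 0, 0], [0, -0.077, 0, 0, 0, 0]])

```text
clock: 8.73
eef_pos: [0.5513, -0.0045, 0.2238]
orientation: [0.665, 0.747, 0.004, 0.003]
wrist_force: [6.4, 0.7, 5.4]
opening: 0.0005
grip_force: 3.5
```

Emit:
arm_command(motion=[[0, -0.008, 0.001, 0, 0, 0], [0, -0.016, 0.002, 0, 0, 0], [0, -0.024, 0.002, 0, 0, 0], [0, -0.032, 0.002, 0, 0, 0], [0, -0.04, 0.002, 0, 0, 0], [0, -0.048, 0.002, 0, 0, 0], [0, -0.056, 0.002, 0, 0, 0], [0, -0.063, 0.002, 0, 0, 0], [0, -0.066, 0.002, 0, 0, 0], [0, -0.066, 0.002, 0, 0, 0]])

```text
clock: 9.57
eef_pos: [0.4856, -0.0125, 0.2212]
orientation: [0.665, 0.747, 0.004, 0.003]
wrist_force: [4.6, -1.6, 4.7]
opening: 0.0003
grip_force: 3.3
```

Emit:
arm_command(motion=[[0, 0.002, -0.035, 0, 0, 0], [0, 0.004, -0.075, 0, 0, 0], [0, 0.03, -0.088, 0, 0, 0], [0, 0.068, -0.088, 0, 0, 0], [0, 0.105, -0.088, 0, 0, 0], [0, 0.14, -0.088, 0, 0, 0], [0, 0.142, -0.085, 0, 0, 0], [0, 0.142, -0.055, 0, 0, 0], [0, 0.142, -0.02, 0, 0, 0], [0, 0.142, 0, 0, 0, 0]])

```text
clock: 10.4
eef_pos: [0.6228, 0.0042, 0.2166]
orientation: [0.665, 0.747, -0.0, -0.0]
wrist_force: [-0.4, 1.2, -0.6]
opening: 0.0006
grip_force: 0.0
```

```bash
python3 -c "
from h import *
import cv2
print(rel(.03,0,.215)[:2]);o=env.get_obs(); print(o['wrist_force'],o['eef_pos'])
s=vision.snapshot('side')[140:300,190:350,::-1];t=vision.snapshot('top')[110:260,230:380,::-1]
cv2.imwrite('pics/m4.png',cv2.hconcat([cv2.resize(s,(400,400)),cv2.resize(t,(400,400))]))"
```

```text
(array([-0.0002, -0.0624, -0.0064]), array([-0.0002, -0.0002,  0.0047]))
[-0.41795049  1.2255392  -0.58850174] [0.62277525 0.00419886 0.21660649]
```

View pics/m4.png

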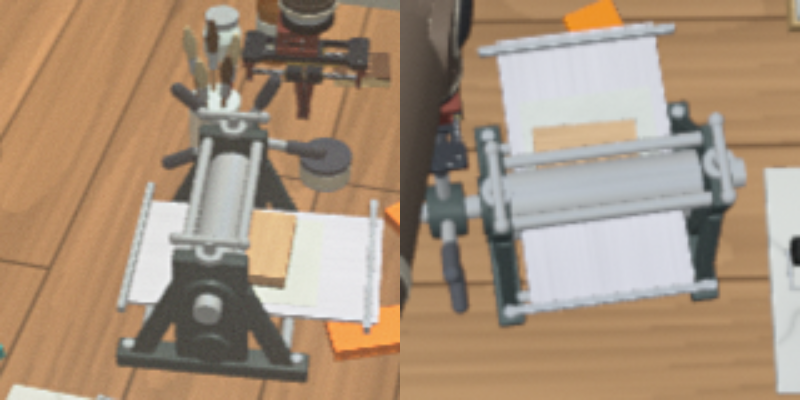

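The block has emerged: its far edge runs from (533,128) to (636,121), and the near strip from (508,312) to (716,287), both in the right half. Now the numbers.

```bash
cat >> h.py <<'E'
def prog(strip,edge,F):
    O=HUB-.19*Y
    s0=np.mean([atz("top",T(*p),.098) for p in[(395,550),(700,510)]],0)
    s=np.mean([atz("top",F(*p),.098) for p in strip],0); e=np.mean([atz("top",F(*p),.116) for p in edge],0)
    print("strip0",(s0-O)@X,"strip",(s-O)@X,"travel",(s-s0)@X,"block far edge",(e-O)@X,"centre",(e-O)@X-.035)
E
python3 -c "
from h import *
prog([(508,312),(716,287)],[(533,127),(636,121)],lambda u,v:(230+(u-400)*.375-.3,110+v*.375-.3))
print(rel(.01,0,.215)[:2])"
```

```text
strip0 -0.26241260070933875 strip -0.12986097336969746 travel 0.1325516273396413 block far edge 0.09210167120560937 centre 0.05710167120560937
(array([-0.0004, -0.0814, -0.0067]), array([-0.0041, -0.0003,  0.0048]))
```

Emit:
arm_command(motion=[[0, -0.008, 0, 0, 0, 0], [0, -0.016, 0, 0, 0, 0], [0, -0.024, 0, 0, 0, 0], [0, -0.032, 0, 0, 0, 0], [0, -0.04, 0, 0, 0, 0], [0, -0.048, 0, 0, 0, 0], [0, -0.056, 0, 0, 0, 0], [0, -0.063, 0, 0, 0, 0], [0, -0.07, 0, 0, 0, 0], [0, -0.077, 0, 0, 0, 0]])

```text
clock: 11.33
eef_pos: [0.5502, -0.0045, 0.2215]
orientation: [0.665, 0.747, 0.004, 0.003]
wrist_force: [5.5, 0.2, 6.0]
opening: 0.0007
grip_force: 3.5
```

```bash
python3 -c "
from h import *
print(rel(-.001,0,.215)[:2])"
```

```text
(array([ 0.0003, -0.0203, -0.0017]), array([ 0.01  , -0.0004,  0.005 ]))
```

Push the last 20 mm, then lift clear and back off.

Emit:
arm_command(motion=[[0, -0.006, 0, 0, 0, 0], [0, -0.011, 0, 0, 0, 0], [0, -0.016, 0, 0, 0, 0], [0, -0.019, 0, 0, 0, 0], [0, -0.019, 0, 0, 0, 0], [0, -0.01, 0, 0, 0, 0], [0, 0.01, -0.02, 0, 0, 0], [0, 0.02, -0.05, 0, 0, 0], [0, 0.03, -0.085, 0, 0, 0], [0, 0.04, -0.11, 0, 0, 0]])

```text
clock: 12.17
eef_pos: [0.588, -0.0001, 0.3314]
orientation: [0.665, 0.747, 0.001, 0.001]
wrist_force: [1.3, -0.7, 0.7]
opening: 0.0005
grip_force: 0.0
```

Emit:
arm_command(motion=[[0, 0.02, -0.01, 0, 0, 0], [0, 0.04, -0.02, 0, 0, 0], [0, 0.06, -0.02, 0, 0, 0], [0, 0.06, -0.02, 0, 0, 0], [0, 0.06, -0.02, 0, 0, 0], [0, 0.06, -0.02, 0, 0, 0], [0, 0.06, -0.02, 0, 0, 0], [0, 0.06, -0.02, 0, 0, 0], [0, 0.06, -0.02, 0, 0, 0], [0, 0.06, -0.02, 0, 0, 0]])

```text
clock: 13.0
eef_pos: [0.6466, 0.0071, 0.3479]
orientation: [0.665, 0.747, 0.0, -0.0]
wrist_force: [-0.5, -0.4, 0.2]
opening: 0.0005
grip_force: 0.0
```

```bash
python3 -c "
from h import *
import cv2
o=env.get_obs(); print(o['wrist_force'],o['eef_pos'])
s=vision.snapshot('side')[140:300,190:350,::-1];t=vision.snapshot('top')[110:260,230:380,::-1]
cv2.imwrite('pics/m5.png',cv2.hconcat([cv2.resize(s,(400,400)),cv2.resize(t,(400,400))]))"
```

```text
[-0.51431478 -0.38529675  0.20363752] [0.64658379 0.0070936  0.34794719]
```

View pics/m5.png

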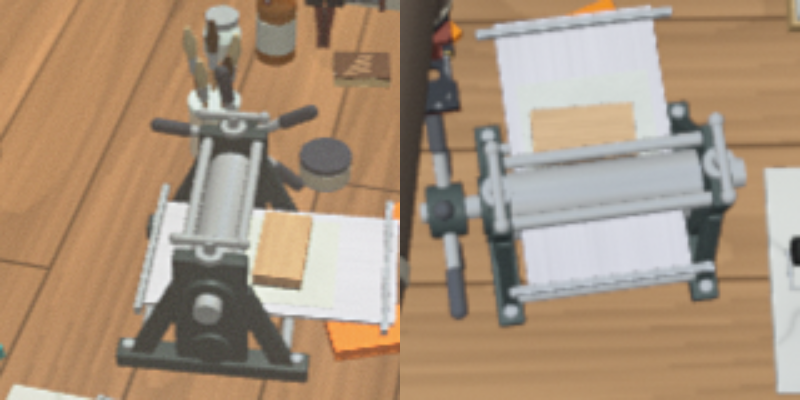

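The near strip now runs from (515,294) to (710,268), and the block's far edge from (532,109) to (635,103), both in the right half. Spoke tips are at (156,125) and (314,114) in the left half.

```bash
python3 -c "
from h import *
prog([(515,294),(710,268)],[(532,109),(635,103)],lambda u,v:(230+(u-400)*.375-.3,110+v*.375-.3))
for p in[(158,125),(310,115)]:
  q=plane('side',(190+p[0]/2.5-.3,140+p[1]/2.5-.3),HUB,Y)-HUB;print(np.hypot(q@X,q[2]),np.degrees(np.arctan2(-q@X,q[2])))
print(rel(.1,0,.3)[:2],rel(.013,0,.215)[:2])"
```

```text
strip0 -0.26241260070933875 strip -0.10707476273539192 travel 0.15533783797394685 block far edge 0.11548894827741021 centre 0.08048894827741021
0.12810974841247647 83.11456610457137
0.11566337777625686 -61.12618740631441
(array([-0.0007, -0.0166,  0.0398]), array([ 0.0002, -0.0002,  0.0051])) (array([-0.0002, -0.1036,  0.1248]), array([ 0.0002, -0.0002,  0.0051]))
```

Wheel angle and strip agree on about 155 mm of travel. The block's centre is about 80 mm beyond the axis, it has not slipped on the bed, and the finger is clear. I'm handing in.

```bash
python3 -c "
from station import env
print(env.close_job())"
```

```text
the job is handed in; nothing more can be done
None
```

The block is rolled through and clear: by camera its centre is about 80 mm beyond the roller axis, with the bed at about 155 mm of travel and the finger lifted away; the job is handed in, and no verdict came back.

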